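Clamp the test tile in the slip-crank press

TASK

One of the two small screw presses on the table has a glaze test tile lying in it. Turn that press's crank clockwise, seen from above, so that its pad comes down on the tile, and go on until the torque limiter lets the crank slip; stop after about 20 degrees of slipping and let go. Keep the tile in its place under the pad and do not turn the crank of the empty press.

Things in the scene. Friction and masses are not known exactly. Their poses are not given: they have to be found in the camera images.
- press: The press with the tile: fixed grey C-frame, 101 mm high, foot plate 116 x 90 x 12 mm. Origin on the table below its vertical screw axis; z up, x from the axis to the column. On top a steel crank turns about that axis: arm 14 mm wide, its top at z = 116 mm, hub 32 mm wide, top at 122 mm. A black upright handle stands on the crank's end, 65 mm from the axis.
- press_grip (a point): Grip point on the black handle of the tile's press: a round upright sleeve, 16 mm in diameter, z = 117 to 159 mm, that spins freely on its pin, so it can be gripped from above and led round in an arc without turning the wrist. The point is on the sleeve's axis, z = 142 mm, 65 mm from the screw axis, and moves with the crank.
- press_screw (a joint): How far the screw of the tile's press is turned down, rad, clockwise from above. Starts at 0 to 0.8; at 1.5 the pad sits on the tile and the screw stops hard. Until then it turns easily (about 1.3 N at the handle). The crank points along the press's -y at 0 and almost along its -x (to the robot) at 1.5, if it has not slipped. The pad sinks 4 mm per rad.
- press_crank (a joint): How far the crank has slipped past the screw, rad, clockwise: 0 until the screw stops at 1.5; then the torque limiter slips at a steady 0.6 N m (about 9 N at the handle) and stays where it is left. White marks on hub and screw end line up while it has not slipped. Wanted: about 0.35, at least 0.1, at most 0.8.
- tile: The test tile in the press, 50 x 50 x 9 mm, cream with a coloured glaze patch, loose on the foot plate (12 mm above the table) under the pad. Origin at the centre of its underside.
- spare_grip (a point): The same grip point on the crank handle of the other press, which has the same build but is empty. Not to be turned.
Not all that is in view belongs to the job. Leave any red look-alike of the tile alone.

How it is judged (in metres and radians):
On the way, in this order (a step that is already met when the one before it is completed fails the run):
1. the screw is turned down until it stops on the tile (value of joint press_screw above 1.44 rad), for 0.05 s.
2. the torque limiter has slipped by at least 0.1 rad (value of joint press_crank above 0.1 rad), for 0.1 s.
At the end, for the whole second after the job is handed in: The screw of the tile's press is fully down (over 1.44 of 1.5 rad), its crank has slipped by 0.1 to 0.8 rad (6 to 46 degrees), the tile lies under the pad within 15 mm of the screw axis, and the other press's handle is within 15 mm of where it was (value of joint press_screw above 1.44 rad and value of joint press_crank between 0.1 and 0.8 rad and horizontal distance between tile and press below 0.015 m and distance of spare_grip from where it was at the start of the episode below 0.015 m); the robot touches nothing.
It fails at once if the crank is turned on well past the slip (over 0.8 rad, 46 degrees) (value of joint press_crank above 0.8 rad).
It fails at once if the empty press's crank is turned (handle moved over 15 mm) (distance of spare_grip from where it was at the start of the episode above 0.015 m).
It also fails if it takes over 38 s, if anything falls off the work surface, if the arm or the gripper's body presses on something with over 40 N, if the wrist force passes 120 N, or if a joint passes its speed limit or range.

ROBOT

A 7-joint arm with a two-finger parallel gripper is mounted at the origin on a cart in front of the work surface, level with it; the furniture and walls round the work are solid. World frame = base frame: x ahead of the robot, y to its left, z up, the work surface at z = 0. Lengths are in m, angles in degrees, forces in N, time in s.
With the tool pointing down it reaches from about 0.425 to 0.825 m from the base axis. Payload 3.6 kg.
Tool frame: the origin (TCP) lies between the finger pads; the fingertips stand bot.tcp_to_tips ahead of it and the grasp point (between the pads) is the TCP (bot.tcp_to_tips is the distance from the TCP to the fingertips, in m); z points along the fingers, y is the line along which they close (so a half turn about z gives the same grasp; the last joint's range is limited). The gripper opens to 93 mm and grips with 3 to 60 N. Pads are 15 mm wide; open, the fingers measure 128 mm over their backs; the gripper's body (75 mm by 188 mm) begins 65 mm behind the grasp point.
Start: joints at [67.065, 35.231, -0.722, 81.555, 0.464, 63.22, -2.315], TCP at [0.237, -0.605, 0.238] pointing down, gripper open.
Joint ranges: [-178.69, 178.69], [-17.37, 117.87], [-77.05, 75.6], [15.02, 138.74], [-78.02, 258.01], [0.78, 113.62], [-162.83, 162.83]. Speed limits (degrees/s): [159.86, 159.86, 180, 180, 180, 180, 180].

INTERFACE

Orientations are given as a 3x3 rotation matrix whose columns are the frame's x, y, z axes.
In Python, from bench import telemetry, snapshot, bot gives the robot as it stands.
- The arm moves only by the tool drive_tool, never from a script. Its argument "deltas" is a list of rows, each a list of 7 numbers: the shift along the tool's x, y, z in cm, then the turn, a rotation vector about the tool's x, y, z in degrees, then the finger opening in cm, from 0 to 9.3. In form: [[dx, dy, dz, wx, wy, wz, claw], ...]. A call has exactly 10 rows; each row is the pose to reach, as a shift and turn from the pose commanded when the call began, along the tool's axes at that moment; what a row does not reach only later rows make up. A row lasts 1/8 s, in which the tool goes at most 62.5 mm and 10.7 degrees, less where a joint would pass 70% of its speed; a pose out of reach is approached as far as the arm can. A call with a gripper value outside its range is refused whole. The fingers move at their own pace and stop on an object; "squeeze" is the grip in N (left out, the last holds). Time passes only in rows, so rows that repeat a pose let the fingers close, or fill a call up. It gives the time, the measured TCP pose, the force, the opening and the grip force at its end, in the units of the state.
- telemetry.get_state(): the state, without advancing time (a new reading comes with each control period).
- snapshot(name): name is "scene" or "top" or "wrist"; returns a dict with "color" (400x640x3 uint8, blue, green, red), "camera_matrix" (3x3 intrinsics, pixels), "extrinsics" (4x4, takes a point from world to camera coordinates). Camera axes: x right, y down, z forward; pixel columns grow to the right and rows downward; lengths in m; the calibration is good to about 2 mm. The wrist camera is an equidistant fisheye: a pixel r from the principal point sees the ray r / f radians off the axis. A picture is of the moment at which its call begins. There is no depth.
- bot.hand_in(): hands the job in; it is judged then, once.
The state is a dict: "clock": time; "joint_positions": joint angles; "qd": joint speeds; "effort": joint torques, N m; "ee_pos": TCP position; "tool_rot": TCP orientation; "ft_force": force on the tool from outside, world axes, zero at the start; "ft_torque": the same for the moment, N m; "gripper_width": finger opening in m; "grasp_force": force on a finger pad.
Only numpy, scipy, OpenCV 4.12 (cv2) and the standard library are available. Lean on these libraries where they do the work, as an engineer would, in place of code of your own. Each camera call takes 0.05 s, during which the arm holds its last target. There are 200 camera calls.

## Working session

There is one attempt and no reset: what is moved stays moved. The work goes in short steps, Python scripts to look and compute and a tool call to move; the robot and the scene stay as the last step left them, time stands still between calls to the robot, and variables do not carry over. Pictures are saved under pics/ and viewed, at most 10 in all, crops included, and the job is handed in when it is done.

Besides the shell and the picture viewer there is one more tool, called after "Request:" by a JSON object that holds its "method" and its "body". drive_tool: Moves the arm, as the interface text tells. Its arguments: {"type":"object","properties":{"deltas":{"type":"array"},"squeeze":{"type":"number"}},"required":["deltas"]}

```bash
ls; mkdir -p pics; python3 - <<'E'
from bench import telemetry, snapshot, bot
import cv2,numpy as np
s=telemetry.get_state();print(s['clock'],s['ee_pos'],np.round(s['tool_rot'],3),bot.tcp_to_tips)
for n in ("scene","top"):
    d=snapshot(n);cv2.imwrite(f"pics/{n}0.png",d["color"]);np.savez(f"{n}0.npz",**d)
    print(n,np.round(d["camera_matrix"],1).tolist(),np.round(d["extrinsics"],3).tolist())
E
```

```text
pics
0.0 [ 0.23707959 -0.6044283   0.23648821] [[ 0.931  0.365 -0.001]
 [ 0.365 -0.931  0.002]
 [-0.    -0.003 -1.   ]] 0.019
scene [[446.0, 0.0, 314.3], [0.0, 446.0, 200.9], [0.0, 0.0, 1.0]] [[0.692, -0.722, -0.023, -0.398], [-0.291, -0.25, -0.924, 0.276], [0.661, 0.645, -0.383, 0.611], [0.0, 0.0, 0.0, 1.0]]
top [[375.1, 0.0, 315.8], [0.0, 375.1, 196.5], [0.0, 0.0, 1.0]] [[-0.015, -1.0, -0.011, -0.041], [-0.99, 0.016, -0.138, 0.573], [0.139, 0.008, -0.99, 0.894], [0.0, 0.0, 0.0, 1.0]]
```

View pics/scene0.png

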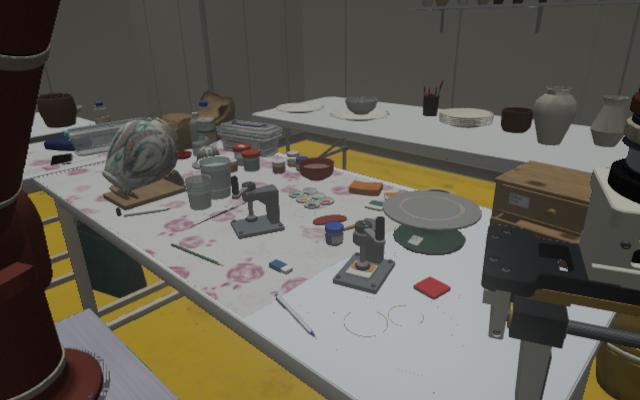

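View pics/top0.png

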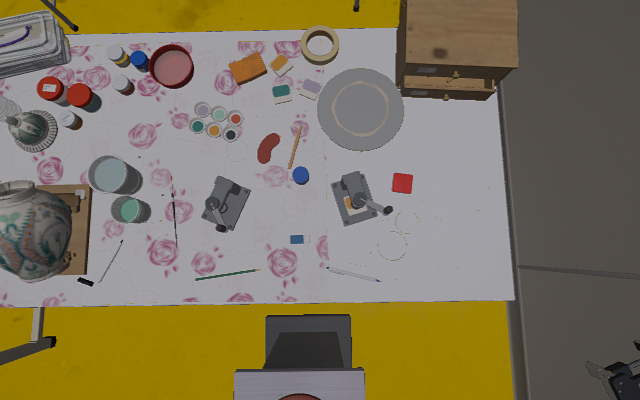

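The scene view shows one press at about (258,212) and another at about (368,258). In the top view they are at (227,203) and (355,198). The right one seems to have the cream tile, and the red look-alike lies at (402,183). I'll confirm this in an enlarged crop.

```bash
python3 - <<'E'
import cv2,numpy as np
t=cv2.imread("pics/top0.png");s=cv2.imread("pics/scene0.png")
f=lambda i,x,y,w,h:cv2.resize(i[y:y+h,x:x+w],(400,300),interpolation=cv2.INTER_CUBIC)
a=np.vstack([np.hstack([f(t,320,160,80,60),f(t,190,170,80,60)]),np.hstack([f(s,320,210,100,75),f(s,215,170,100,75)])])
cv2.imwrite("pics/crop1.png",a)
E
```

```text
(no output)
```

View pics/crop1.png

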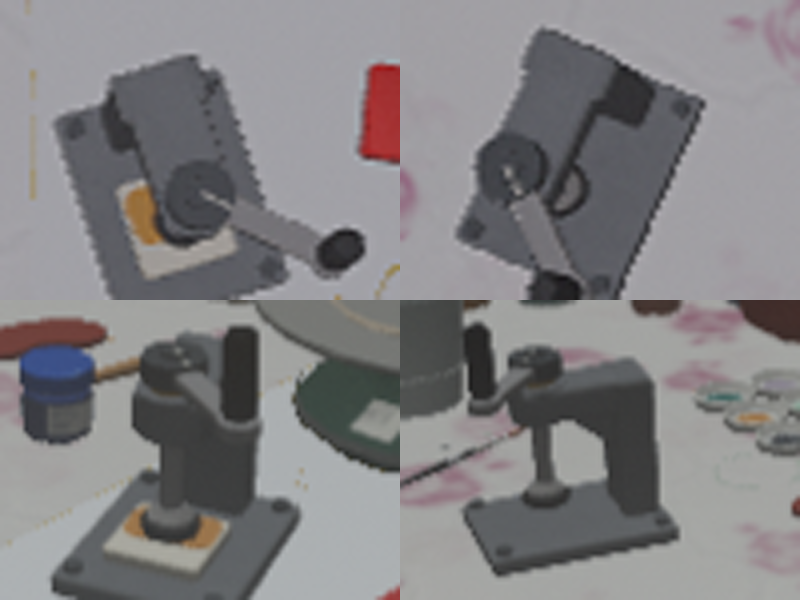

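The press at top (355,198) / scene (368,258) has the cream tile with an orange patch, so it's the one to turn. The press at top (227,203) has a bare foot, so it's the spare. Next I measure the axis and the handle.

```bash
cat > h.py <<'E'
import numpy as np
def ray(d,u,v):
    K,E=d["camera_matrix"],d["extrinsics"]; R=E[:3,:3]
    return -R.T@E[:3,3], R.T@np.linalg.inv(K)@[u,v,1]
def plane(d,u,v,z):
    c,r=ray(d,u,v); return c+r*(z-c[2])/r[2]
def tri(a,b):
    (c,r),(e,s)=a,b; t=np.linalg.lstsq(np.c_[r,-s],e-c,rcond=None)[0]
    p,q=c+r*t[0],e+s*t[1]; return (p+q)/2,np.linalg.norm(p-q)
E
python3 - <<'E'
import numpy as np; from h import *
np.set_printoptions(precision=4,suppress=True)
T,S=np.load("top0.npz"),np.load("scene0.npz")
t=lambda x,y:(320+x/5,160+y/5); s=lambda x,y:(320+x/4,210+(y-300)/4)
hub=plane(T,*t(200,194),.122);han=plane(T,*t(341,247),.159)
print("hub",hub,plane(S,*s(175,358),.122),tri(ray(T,*t(200,194)),ray(S,*s(175,358))))
print("han",han,plane(S,*s(241,328),.159),tri(ray(T,*t(341,247)),ray(S,*s(241,329))))
print(np.linalg.norm((han-hub)[:2]), np.degrees(np.arctan2(*(han-hub)[1::-1])))
# foot corners top plate z=.012
for c in [(55,118),(115,310),(285,275)]: print(plane(T,*t(*c),.012))
sp=lambda x,y:(190+(x-400)/5,170+y/5)
print("spare",plane(T,*sp(513,168),.122),plane(T,*sp(553,285),.159))
E
```

```text
hub [ 0.5535 -0.1511  0.122 ] [ 0.5475 -0.1573  0.122 ] (array([ 0.5542, -0.1518,  0.1178]), np.float64(0.0005977010709649985))
han [ 0.5246 -0.2069  0.159 ] [ 0.528  -0.2073  0.159 ] (array([ 0.5253, -0.2078,  0.1594]), np.float64(0.0023526432821406383))
0.0628702359566215 -117.35560613970935
[ 0.6086 -0.0899  0.012 ]
[ 0.5093 -0.1183  0.012 ]
[ 0.5257 -0.2051  0.012 ]
spare [0.548  0.1832 0.122 ] [0.4924 0.1542 0.159 ]
```

The left-hand foot corner in the crop gives a plate edge of about 88 mm, against 90 mm given. The axis-to-handle distance comes out at 63 mm, against 65 mm. The press x axis is at about 13° and the crank at -117°, so about 0.7 rad is already turned down, within the stated 0 to 0.8. The fingers already close nearly along the tangent of the arc. First I move above the handle at (0.525, -0.207).

Request:
{"method": "drive_tool", "body": {"deltas": [[4, -2.5, 0, 0, 0, 0, 5], [9, -5.8, 0, 0, 0, 0, 5], [14, -9, 0, 0, 0, 0, 5], [19, -12.2, 0, 0, 0, 0, 5], [24, -15.4, 0, 0, 0, 0, 5], [29, -18.6, 0, 0, 0, 0, 5], [34, -21.8, 0, 0, 0, 0, 5], [38.5, -24.7, 0, 0, 0, 0, 5], [41.3, -26.5, 0, 0, 0, 0, 5], [41.3, -26.5, 0, 0, 0, 0, 5]], "squeeze": 40}}

```text
clock: 1.35
ee_pos: [0.5266, -0.2037, 0.2371]
tool_rot: [[0.928, 0.372, -0.0], [0.372, -0.928, 0.002], [0.001, -0.002, -1.0]]
ft_force: [0.1, -0.2, -0.1]
gripper_width: 0.05
grasp_force: 0.0
```

```bash
python3 - <<'E'
from bench import telemetry, snapshot, bot
import cv2,numpy as np
s=telemetry.get_state();print(s['clock'],s['ee_pos'],np.round(s['tool_rot'],3),s['ft_force'])
d=snapshot("wrist");np.savez("w1.npz",**d);cv2.imwrite("pics/w1.png",d["color"])
K=d["camera_matrix"];E=d["extrinsics"];print(K,E)
def proj(p):
    c=(E@[*p,1])[:3];th=np.arctan2(np.hypot(c[0],c[1]),c[2]);r=K[0,0]*th/np.hypot(c[0],c[1]);return K[0,2]+c[0]*r,K[1,2]+c[1]*r
for p in [(.525,-.2073,.159),(.525,-.2073,.117),(.5535,-.1513,.122),(.6086,-.0899,.012),(.5093,-.1183,.012),(.5257,-.2051,.012)]:print(p,np.round(proj(p),1))
E
```

```text
1.35 [ 0.52657147 -0.20370474  0.23714899] [[ 0.928  0.372 -0.   ]
 [ 0.372 -0.928  0.002]
 [ 0.001 -0.002 -1.   ]] [ 0.10895715 -0.16789964 -0.1054156 ]
[[309.70691629   0.         323.90176268]
 [  0.         309.70691629 199.82551221]
 [  0.           0.           1.        ]] [[ 0.37162867 -0.92837864 -0.00228585 -0.3842997 ]
 [-0.88954223 -0.35678507  0.28534021  0.36150006]
 [-0.26571931 -0.10400725 -0.95842357  0.51045138]
 [ 0.          0.          0.          1.        ]]
(0.525, -0.2073, 0.159) [327.6 217.6]
(0.525, -0.2073, 0.117) [327.2 201.9]
(0.5535, -0.1513, 0.122) [279.2 150.9]
(0.6086, -0.0899, 0.012) [261.5  79.2]
(0.5093, -0.1183, 0.012) [255.2 162.8]
(0.5257, -0.2051, 0.012) [325.1 175.8]
```

View pics/w1.png

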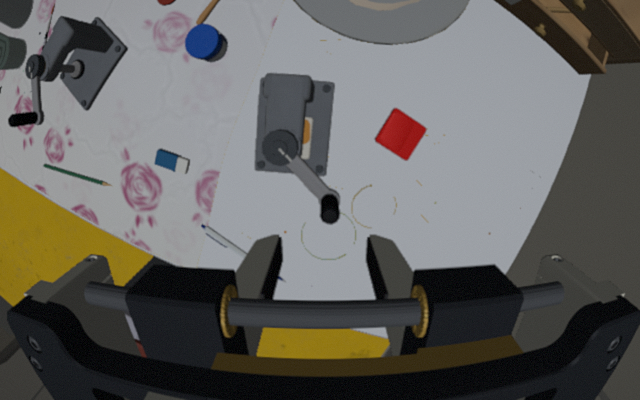

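The wrist view shows the handle at about (330,210) and the hub at (281,147), within 3 px (about 3 mm) of the prediction. I refine the handle position with a mask and work out the moves.

```bash
python3 - <<'E'
import cv2,numpy as np
d=np.load("w1.npz");K=d["camera_matrix"];E=d["extrinsics"];R=E[:3,:3];c0=-R.T@E[:3,3]
g=cv2.cvtColor(d["color"],cv2.COLOR_BGR2GRAY)
m=np.zeros_like(g);m[185:230,310:350]=(g[185:230,310:350]<45)*255
ys,xs=np.nonzero(m);print(xs.min(),xs.max(),ys.min(),ys.max(),len(xs))
for y in range(ys.min(),ys.max()+1,3):
    q=xs[ys==y]; print(y,q.min() if len(q) else 0,q.max() if len(q) else 0)
def pl(u,v,z):
    x,y=u-K[0,2],v-K[1,2];r=np.hypot(x,y);th=r/K[0,0];w=R.T@[x/r*np.sin(th),y/r*np.sin(th),np.cos(th)]
    return c0+w*(z-c0[2])/w[2]
w=xs.max()-xs.min()+1;u=(xs.min()+xs.max())/2
h=pl(u,ys.max()+.5-w/2,.159);hub=pl(281,147,.122);print(w,h,hub,np.linalg.norm((h-hub)[:2]))
for v in [(256,171),(327,174),(334,83)]:print(pl(*v,.012))
E
```

```text
321 338 195 222 427
195 325 333
198 322 336
201 321 337
204 321 337
207 322 337
210 322 338
213 321 338
216 321 338
219 323 336
222 327 332
18 [ 0.52868473 -0.20736674  0.159     ] [ 0.55722768 -0.15157336  0.122     ] 0.06267057455187382
[ 0.49985291 -0.12267677  0.012     ]
[ 0.52873321 -0.2064291   0.012     ]
[ 0.63469974 -0.17275889  0.012     ]
```

The plate edges measure 88 and 111 mm (given 90 and 116), with the press yaw at about 17.5°. The axis is at about (0.556, -0.151) and the handle at (0.527, -0.2075). The crank at -117° corresponds to about 0.78 rad. I descend and grip.

Request:
{"method": "drive_tool", "body": {"deltas": [[0.2, 0.1, 1.5, 0, 0, 0, 5], [0.2, 0.1, 3.5, 0, 0, 0, 5], [0.2, 0.1, 5.5, 0, 0, 0, 5], [0.2, 0.1, 7.5, 0, 0, 0, 5], [0.2, 0.1, 9, 0, 0, 0, 5], [0.2, 0.1, 9.4, 0, 0, 0, 5], [0.2, 0.1, 9.4, 0, 0, 0, 5], [0.2, 0.1, 9.4, 0, 0, 0, 1.2], [0.2, 0.1, 9.4, 0, 0, 0, 1.2], [0.2, 0.1, 9.4, 0, 0, 0, 1.2]], "squeeze": 30}}

```text
clock: 2.65
ee_pos: [0.5275, -0.2078, 0.1441]
tool_rot: [[0.931, 0.365, 0.001], [0.365, -0.931, -0.0], [0.001, 0.001, -1.0]]
ft_force: [-0.4, -0.7, -0.2]
gripper_width: 0.0247
grasp_force: 0.0
```

```bash
python3 - <<'E'
from bench import telemetry, snapshot
import cv2,numpy as np
d=snapshot("wrist");cv2.imwrite("pics/w2.png",d["color"][80:400,160:500])
s=telemetry.get_state();print(s['clock'],s['ee_pos'],s['ft_force'],s['gripper_width'],s['grasp_force'])
E
```

```text
2.7 [ 0.52743117 -0.20775928  0.14397728] [0.37770538 0.18119825 0.21857315] 0.02079750588160893 0.0
```

View pics/w2.png

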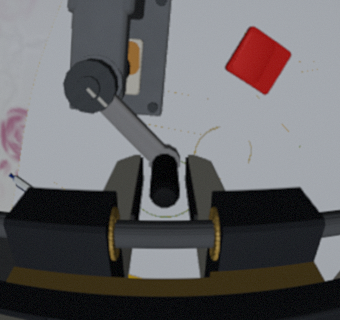

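The handle, at (165,180) in the crop, stands centred between the closing fingers. I compute the arc table.

```bash
cat > arc.py <<'E'
import numpy as np,sys
cx,cy,r,a0,a1,n=map(float,sys.argv[1:7])
a=np.radians(np.linspace(a0,a1,int(n)+1)); d=r*np.c_[np.cos(a)-np.cos(a[0]),np.sin(a)-np.sin(a[0])]
print(np.round(np.c_[np.degrees(a),100*d@np.array([[.931,.365],[.365,-.931]])],2))
E
python3 arc.py .556 -.151 .064 -117 -138 6
```

```text
[[-117.      0.      0.  ]
 [-120.5    -0.25   -0.3 ]
 [-124.     -0.48   -0.61]
 [-127.5    -0.69   -0.94]
 [-131.     -0.89   -1.28]
 [-134.5    -1.06   -1.64]
 [-138.     -1.2    -2.  ]]
```

Request:
{"method": "drive_tool", "body": {"deltas": [[0, 0, 0, 0, 0, 0, 1.2], [0, 0, 0, 0, 0, 0, 1.2], [0, 0, 0, 0, 0, 0, 1.2], [-0.25, -0.3, 0, 0, 0, 0, 1.2], [-0.48, -0.61, 0, 0, 0, 0, 1.2], [-0.69, -0.94, 0, 0, 0, 0, 1.2], [-0.89, -1.28, 0, 0, 0, 0, 1.2], [-1.06, -1.64, 0, 0, 0, 0, 1.2], [-1.2, -2.0, 0, 0, 0, 0, 1.2], [-1.2, -2.0, 0, 0, 0, 0, 1.2]]}}

```text
clock: 3.95
ee_pos: [0.5081, -0.1932, 0.1438]
tool_rot: [[0.931, 0.365, -0.001], [0.365, -0.931, 0.0], [-0.001, -0.001, -1.0]]
ft_force: [-1.9, 0.2, 4.5]
gripper_width: 0.0155
grasp_force: 30.0
```

```bash
python3 arc.py .556 -.151 .064 -138 -157 8
```

```text
[[-1.3800e+02  0.0000e+00  0.0000e+00]
 [-1.4038e+02 -9.0000e-02 -2.5000e-01]
 [-1.4275e+02 -1.7000e-01 -5.0000e-01]
 [-1.4512e+02 -2.3000e-01 -7.6000e-01]
 [-1.4750e+02 -2.9000e-01 -1.0200e+00]
 [-1.4988e+02 -3.3000e-01 -1.2800e+00]
 [-1.5225e+02 -3.7000e-01 -1.5400e+00]
 [-1.5462e+02 -3.9000e-01 -1.8100e+00]
 [-1.5700e+02 -4.1000e-01 -2.0700e+00]]
```

The grip is solid (15.5 mm opening on the 16 mm sleeve, 30 N) and the side force is small. I continue round to just before the expected stop.

Request:
{"method": "drive_tool", "body": {"deltas": [[-0.09, -0.25, 0, 0, 0, 0, 1.2], [-0.17, -0.5, 0, 0, 0, 0, 1.2], [-0.23, -0.76, 0, 0, 0, 0, 1.2], [-0.29, -1.02, 0, 0, 0, 0, 1.2], [-0.33, -1.28, 0, 0, 0, 0, 1.2], [-0.37, -1.54, 0, 0, 0, 0, 1.2], [-0.39, -1.7, 0, 0, 0, 0, 1.2], [-0.39, -1.75, 0, 0, 0, 0, 1.2], [-0.39, -1.75, 0, 0, 0, 0, 1.2], [-0.39, -1.75, 0, 0, 0, 0, 1.2]]}}

```text
clock: 5.2
ee_pos: [0.4981, -0.1785, 0.1438]
tool_rot: [[0.931, 0.365, -0.001], [0.365, -0.931, 0.0], [-0.001, -0.001, -1.0]]
ft_force: [-2.0, -2.1, 5.5]
gripper_width: 0.0155
grasp_force: 30.0
```

```bash
python3 arc.py .556 -.151 .064 -154 -174 10; python3 - <<'E'
from bench import telemetry
s=telemetry.get_state();x,y,_=s['ee_pos'];import numpy as np
print(np.degrees(np.arctan2(y+.151,x-.556)),np.hypot(y+.151,x-.556),s['ft_force'])
E
```

```text
[[-1.54e+02  0.00e+00  0.00e+00]
 [-1.56e+02 -1.00e-02 -2.20e-01]
 [-1.58e+02 -2.00e-02 -4.50e-01]
 [-1.60e+02 -2.00e-02 -6.70e-01]
 [-1.62e+02 -1.00e-02 -8.90e-01]
 [-1.64e+02  1.00e-02 -1.12e+00]
 [-1.66e+02  3.00e-02 -1.34e+00]
 [-1.68e+02  7.00e-02 -1.56e+00]
 [-1.70e+02  1.10e-01 -1.78e+00]
 [-1.72e+02  1.50e-01 -2.00e+00]
 [-1.74e+02  2.10e-01 -2.21e+00]]
-154.61399697232895 0.06406611732580067 [-2.02637694 -2.10616025  5.50098992]
```

Request:
{"method": "drive_tool", "body": {"deltas": [[-0.01, -0.11, 0, 0, 0, 0, 1.2], [-0.01, -0.22, 0, 0, 0, 0, 1.2], [-0.02, -0.33, 0, 0, 0, 0, 1.2], [-0.02, -0.45, 0, 0, 0, 0, 1.2], [-0.02, -0.56, 0, 0, 0, 0, 1.2], [-0.02, -0.67, 0, 0, 0, 0, 1.2], [-0.02, -0.78, 0, 0, 0, 0, 1.2], [-0.01, -0.89, 0, 0, 0, 0, 1.2], [-0.01, -0.89, 0, 0, 0, 0, 1.2], [-0.01, -0.89, 0, 0, 0, 0, 1.2]]}}

```text
clock: 6.45
ee_pos: [0.4955, -0.1723, 0.1438]
tool_rot: [[0.931, 0.364, 0.001], [0.364, -0.931, -0.003], [-0.0, 0.003, -1.0]]
ft_force: [-0.7, -6.0, 4.7]
gripper_width: 0.0154
grasp_force: 30.0
```

```bash
python3 arc.py .556 -.151 .064 -162 -182 10; python3 - <<'E'
from bench import telemetry
s=telemetry.get_state();x,y,_=s['ee_pos'];import numpy as np
print(np.degrees(np.arctan2(y+.151,x-.556)),np.hypot(y+.151,x-.556),s['ft_force'])
E
```

```text
[[-1.62e+02  0.00e+00  0.00e+00]
 [-1.64e+02  2.00e-02 -2.20e-01]
 [-1.66e+02  4.00e-02 -4.40e-01]
 [-1.68e+02  7.00e-02 -6.70e-01]
 [-1.70e+02  1.20e-01 -8.90e-01]
 [-1.72e+02  1.60e-01 -1.10e+00]
 [-1.74e+02  2.20e-01 -1.32e+00]
 [-1.76e+02  2.80e-01 -1.53e+00]
 [-1.78e+02  3.50e-01 -1.75e+00]
 [-1.80e+02  4.30e-01 -1.96e+00]
 [-1.82e+02  5.20e-01 -2.16e+00]]
-160.57881102791634 0.06417669682978634 [-0.73665341 -6.00832863  4.69523861]
```

The tangential force has risen to 6 N at -160.6°, so the stop has been reached about where predicted. Now I go into the slip.

Request:
{"method": "drive_tool", "body": {"deltas": [[0.02, -0.22, 0, 0, 0, 0, 1.2], [0.04, -0.44, 0, 0, 0, 0, 1.2], [0.07, -0.67, 0, 0, 0, 0, 1.2], [0.12, -0.89, 0, 0, 0, 0, 1.2], [0.16, -1.1, 0, 0, 0, 0, 1.2], [0.22, -1.32, 0, 0, 0, 0, 1.2], [0.22, -1.32, 0, 0, 0, 0, 1.2], [0.22, -1.32, 0, 0, 0, 0, 1.2], [0.22, -1.32, 0, 0, 0, 0, 1.2], [0.22, -1.32, 0, 0, 0, 0, 1.2]]}}

```text
clock: 7.7
ee_pos: [0.4924, -0.1613, 0.1438]
tool_rot: [[0.932, 0.362, 0.001], [0.362, -0.932, -0.005], [-0.001, 0.005, -1.0]]
ft_force: [-1.3, -9.4, 3.7]
gripper_width: 0.0158
grasp_force: 30.0
```

```bash
python3 arc.py .556 -.151 .064 -174 -184 5; python3 - <<'E'
from bench import telemetry
s=telemetry.get_state();x,y,_=s['ee_pos'];import numpy as np
print(np.degrees(np.arctan2(y+.151,x-.556)),np.hypot(y+.151,x-.556),s['ft_force'])
E
```

```text
[[-1.74e+02  0.00e+00  0.00e+00]
 [-1.76e+02  6.00e-02 -2.10e-01]
 [-1.78e+02  1.30e-01 -4.30e-01]
 [-1.80e+02  2.10e-01 -6.40e-01]
 [-1.82e+02  3.00e-01 -8.40e-01]
 [-1.84e+02  3.90e-01 -1.05e+00]]
-170.79891304829047 0.06438604474304332 [-1.32258452 -9.39217417  3.73725851]
```

The limiter slips at 9.4 N, as given, with about 10° done. Another 10° to go.

Request:
{"method": "drive_tool", "body": {"deltas": [[0.06, -0.21, 0, 0, 0, 0, 1.2], [0.13, -0.43, 0, 0, 0, 0, 1.2], [0.21, -0.64, 0, 0, 0, 0, 1.2], [0.3, -0.84, 0, 0, 0, 0, 1.2], [0.39, -1.05, 0, 0, 0, 0, 1.2], [0.39, -1.05, 0, 0, 0, 0, 1.2], [0.39, -1.05, 0, 0, 0, 0, 1.2], [0.39, -1.05, 0, 0, 0, 0, 1.2], [0.36, -0.85, 0, 0, 0, 0, 1.2], [0.36, -0.85, 0, 0, 0, 0, 1.2]]}}

```text
clock: 8.95
ee_pos: [0.4914, -0.15, 0.1437]
tool_rot: [[0.932, 0.364, -0.003], [0.364, -0.932, -0.002], [-0.003, 0.001, -1.0]]
ft_force: [-2.7, -6.6, 6.6]
gripper_width: 0.0153
grasp_force: 30.0
```

```bash
python3 - <<'E'
from bench import telemetry,snapshot
import cv2
s=telemetry.get_state();x,y,_=s['ee_pos'];import numpy as np
print(np.degrees(np.arctan2(y+.151,x-.556)),np.hypot(y+.151,x-.556),s['ft_force'])
d=snapshot("wrist");cv2.imwrite("pics/w3.png",cv2.resize(d["color"][60:260,180:440],None,fx=3,fy=3,interpolation=cv2.INTER_CUBIC))
E
```

```text
179.1078249095304 0.06459761364297187 [-2.68698218 -6.57697289  6.60678442]
```

View pics/w3.png

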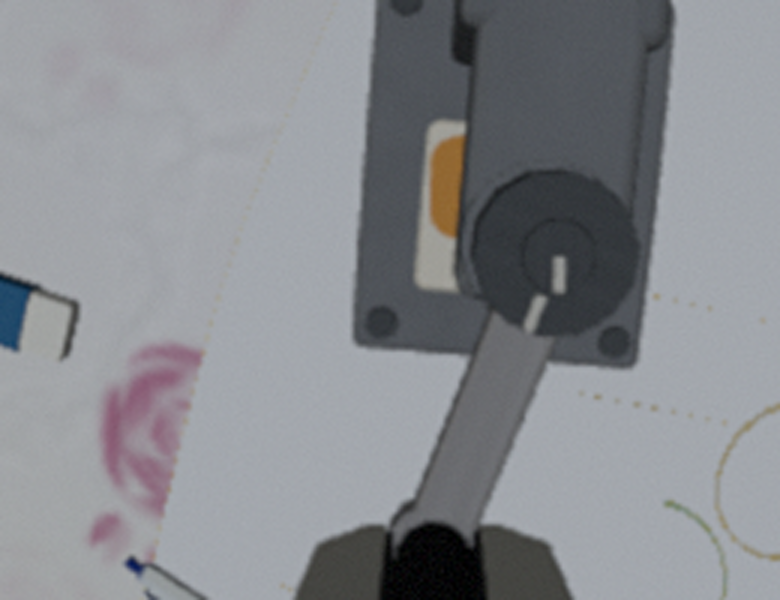

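The wrist crop shows the white marks, screw end (558,275) and hub (535,313), apart by about 20°. The tile is still in place under the pad. I open and lift away.

Request:
{"method": "drive_tool", "body": {"deltas": [[0, 0, 0, 0, 0, 0, 5], [0, 0, 0, 0, 0, 0, 5], [0, 0, 0, 0, 0, 0, 5], [0, 0, 0, 0, 0, 0, 5], [0, 0, -0.5, 0, 0, 0, 5], [0, 0, -2.5, 0, 0, 0, 5], [0, 0, -5, 0, 0, 0, 5], [0, 0, -8, 0, 0, 0, 5], [0, 0, -10, 0, 0, 0, 5], [0, 0, -10, 0, 0, 0, 5]]}}

```text
clock: 10.25
ee_pos: [0.4939, -0.1483, 0.2453]
tool_rot: [[0.931, 0.365, 0.004], [0.365, -0.931, -0.001], [0.003, 0.002, -1.0]]
ft_force: [0.5, -0.2, -0.2]
gripper_width: 0.0499
grasp_force: 0.0
```

```bash
python3 - <<'E'
from bench import telemetry,snapshot
import cv2,numpy as np
d=snapshot("wrist");s=telemetry.get_state();print(s['clock'],s['ee_pos'],s['ft_force'],s['gripper_width'])
c=d["color"];f=lambda x,y,w,h:cv2.resize(c[y:y+h,x:x+w],(400,400),interpolation=cv2.INTER_CUBIC)
cv2.imwrite("pics/w4.png",np.hstack([f(240,60,180,180),f(0,0,180,180)]))
E
```

```text
10.3 [ 0.49303144 -0.14803805  0.24402237] [ 0.03225719  0.44163099 -0.25885076] 0.05014017873752667
```

View pics/w4.png

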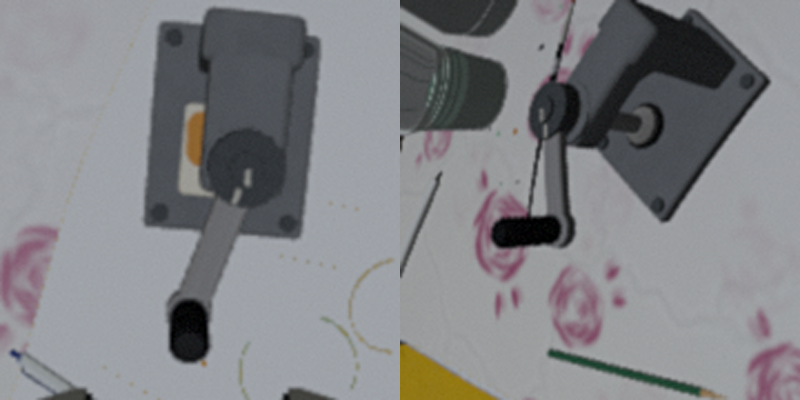

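The gripper is clear of the handle at (190,330). The tile is in place at (195,150), the marks are about 20° apart, and the spare press was not touched.

```bash
python3 -c "
from bench import bot
print(bot.hand_in())"
```

```text
the job is handed in; nothing more can be done
None
```

I turned the tile's press down onto the tile and on into about 20° of limiter slip, then released the handle and handed the job in at about 10 s of the 38 s; the tile stayed under the pad, the spare press was not touched, and the hand-in gave no verdict.

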